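# Refit the feed sprocket on its splined gearmotor shaft and hold it home

## Task

The thicknesser's feed gearmotor lies on the bench, output shaft up. Turn its bearing lock ring clockwise by the tab until the tab is in line with the steel pointer fixed to the cover; then fit the long-hubbed sprocket, hub up, on the shaft, turning it until the splines mesh, and slide it fully home against the spring. Finish with the gripper still holding the sprocket pressed fully home, so that the circlip can be fitted, and leave the tin, the flat chain wheel and the parts tray where they are.

Things in the scene. Friction and masses are not known exactly. Their poses are not given: they have to be found in the camera images.
- gearmotor: Worm gearmotor bolted to the bench: aluminium gearbox 150 x 150 mm (foot 200 mm), flat cover on top at z = 100 mm; on the cover, about one upright axis, lock ring, thrust cup and splined shaft. A grey motor, 116 mm thick, lies along its own +y, 68 to 260 mm from that axis; its terminal box, 110 to 190 mm from the axis, reaches z = 139 mm. Origin on the bench below the shaft's axis, z up.
- locked_mark (a point): Top of the dark steel pointer on the cover: 14 mm long radially, 9 mm wide, 4 mm high, its point towards the shaft; this point in its middle is 66 mm from the shaft's axis, on the robot's side. The ring is locked when its tab points at it.
- lock_ring (a joint): Turn of the bearing lock ring, rad, growing clockwise seen from above: starts slack at 0 to 0.5; 1.10 = locked, tab in line with the pointer; 1.35 = end stop past the mark. Stays where left; friction about 0.2 N m. Captive dark steel ring round the shaft, 62 mm across, standing 12 mm above the cover.
- ring_tab (a point): Middle of the top of the ring's upright thumb tab, 46 mm from the shaft's axis. The tab is 10 mm thick across the turning direction, 16 mm long radially (38 to 54 mm from the axis); top 22 mm above the cover. Pinch it from above.
- thrust_cup (a joint): How far the sprung bronze thrust cup round the shaft is pressed down, m: 0 = up (7 N of spring), flat rim 26 mm above the cover; 0.010 = bottomed on a hard stop (15 N of spring). 44 mm across. The sprocket's underside bears on it; when let go the sprocket is pushed up again.
- shaft (a joint): Turn of the output shaft in the gearmotor, rad, counter-clockwise from above positive; between -0.52 and 0.52, held there by the worm drive (8 N m to move). At 0 one spline points along the gearmotor's +x.
- shaft_end (a point): Centre of the shaft's upper end, 69 mm above the cover; x axis along one spline, z up. 6 even splines, each 6 mm wide, 28 mm over them, 23 mm at the root, beginning 5.5 mm below this point; above them a plain tapered nose 22 mm thick. The circlip groove, 8 to 10 mm below this point, is bare above the hub when the sprocket is home.
- sprocket: Loose steel sprocket, 0.25 to 0.5 kg, flat on the bench hub up: toothed disc 66 mm across, 7 mm thick (15 teeth), then a smooth round hub 42 mm across up to 40 mm height. Splined bore right through. Origin centre of underside, z up the hub, x along one of the 6 bore grooves: in mesh when x is along a shaft spline or 60 degree steps from it. Home: underside 53 mm below shaft_end.
- hub_top (a point): Centre of the top of the sprocket's hub, 40 mm above its underside, axes as sprocket. The bore's 6 teeth stand midway between its grooves, are 4.5 mm wide and leave 25 mm between opposite tips; grooves 32 mm across. Play on the shaft about 1 mm all round, 4 degrees in turn.
- grease_tin: Loose grey tin of grease, 72 mm across, 75 mm tall, on the bench; origin under its centre. Leave it.
- flat_wheel: Loose flat steel chain wheel without hub, 98 mm across, 7 mm thick, on the bench; origin under its centre. Not the one wanted: leave it.
- parts_tray: Loose dark steel tray 100 x 140 mm, 24 mm tall, with the circlip and screws; origin under its centre. Leave it.
Things that resemble listed ones, but are neither listed nor needed, are in the scene too. Several things look just like the sprocket: the one meant starts farthest to the robot's left.

How it is judged:
By the outcome, as a careful person would: the job done as asked, in the order asked, and still so for the second after the job is handed in, while the arm keeps its last pose, push and grip.
It also fails if it takes over 54 s, if anything falls off the work surface, if the arm or the gripper's body presses on something with over 40 N, if the wrist force passes 120 N, or if a joint passes its speed limit or range.

## Robot

A 6-joint arm with a two-finger parallel gripper is mounted at the origin on the work surface. World frame = base frame: x ahead of the robot, y to its left, z up, the work surface at z = 0. Lengths are in m, angles in rad, forces in N, time in s.
With the tool pointing down it reaches from about 0.225 to 0.725 m from the base axis. Payload 3.1 kg.
Tool frame: the origin (TCP) lies at the very end of the fingers, on their centre line; the grasp point (between the pads) lies 19 mm behind it; z points along the fingers, y is the line along which they close (so a half turn about z gives the same grasp; the last joint's range is limited). The gripper opens to 85 mm and grips with 20 to 120 N. Pads are 22 mm wide; open, the fingers measure 114 mm over their backs; the gripper's body (76 mm by 85 mm) begins 54 mm behind the grasp point. The pads swing forward as they close: fully open they stand 13 mm farther back than shut.
Start: joints at [-1.34, 0.048, 0.099, 1.622, 0, 1.443], TCP at [0.184, -0.492, 0.231] pointing down, gripper open.
Joint ranges: [-2.91, 2.91], [-0.99, 1.94], [-1.21, 1.42], [-2.12, 2.29], [-1.49, 1.47], [-3.14, 3.14]. Speed limits (rad/s): [2.79, 2.79, 3.14, 3.14, 3.14, 3.14].

## Interface

Orientations are given as a 3x3 rotation matrix whose columns are the frame's x, y, z axes.
In Python, from workcell import r gives the robot as it stands.
- The arm moves only by the tool send_rows, never from a script. Its argument "deltas" is one flat list of numbers, 5 for each row, row after row: the shift along the world's x, y, z in cm, then the turn about the world's z in rad, then the finger opening in cm, from 0 to 8.54. In form: [dx, dy, dz, turn, fingers, dx, dy, dz, turn, fingers, ...]. A call has 1 to 20 rows; each row is the pose to reach, as a shift and turn from the pose commanded when the call began; what a row does not reach only later rows make up. A row lasts 1/8 s, in which the tool goes at most 62.5 mm and 10.7 degrees, less where a joint would pass 70% of its speed; a pose out of reach is approached as far as the arm can. A call with a gripper value outside its range is refused whole. The fingers move at their own pace and stop on an object; "squeeze" is the grip in N (left out, the last holds). Time passes only in rows, so rows that repeat a pose let the fingers close. It gives the time, the measured TCP pose, the force, the opening and the grip force at its end, in the units of the state.
- r.read_state(): the state, without advancing time (a new reading comes with each control period).
- r.capture(name): name is "side" or "top"; returns the picture (384x512x3 uint8, red, green, blue); there is no depth.
- r.camera_info(name): a dict with "mtx" (3x3 intrinsics, pixels), "D" ([k1, k2, p1, p2, k3] as OpenCV has them; the pictures are not rectified), "xyz" and "rotation" of the camera in the world. Camera axes: x right, y down, z forward; pixel columns grow to the right and rows downward; lengths in m; the calibration is good to about 2 mm. A picture is of the moment at which its call begins. camera_info takes no time and is no camera call.
- r.job_done(): hands the job in; it is judged then, once.
The state is a dict: "clock": time; "qpos": joint angles; "qd": joint speeds; "tau": joint torques, N m; "eef_pos": TCP position; "eef_rot": TCP orientation; "contact_force": force on the tool from outside, world axes, zero at the start; "moment": the same for the moment, N m; "grip_width": opening from 0.0 (shut) to 1.0 (fully open); "finger_force": force on a finger pad.
Only numpy, scipy, OpenCV 4.12 (cv2) and the standard library are available. Lean on these libraries where they do the work, as an engineer would, in place of code of your own. Each camera call takes 0.05 s, during which the arm holds its last target. There are 200 camera calls.

## Working session

There is one attempt and no reset: what is moved stays moved. The work goes in short steps, Python scripts to look and compute and a tool call to move; the robot and the scene stay as the last step left them, time stands still between calls to the robot, and variables do not carry over. Pictures are saved under pics/ and viewed, at most 10 in all, crops included, and the job is handed in when it is done.

Besides the shell and the picture viewer there is one more tool, called after "Request:" as name(argument=value, ...) on one line, values as JSON. send_rows: Moves the arm, as the interface text tells. Its arguments: {"type":"object","properties":{"deltas":{"type":"array","items":{"type":"number"}},"squeeze":{"type":"number"}},"required":["deltas"]}

```bash
mkdir -p pics
cat > h.py <<'E'
import numpy as np, cv2
from workcell import r
def ray(n,px):
    c=r.camera_info(n);K=np.array(c["mtx"]);D=np.array(c["D"])
    p=cv2.undistortPoints(np.array(px,float).reshape(-1,1,2),K,D).reshape(-1,2)
    d=np.c_[p,np.ones(len(p))]@np.array(c["rotation"]).T
    return np.array(c["xyz"]),d
def onz(n,px,z):
    o,d=ray(n,px); return o+d*((z-o[2])/d[:,2])[:,None]
def proj(n,P):
    c=r.camera_info(n);R=np.array(c["rotation"]);
    rv=cv2.Rodrigues(R.T)[0];t=-R.T@np.array(c["xyz"])
    return cv2.projectPoints(np.array(P,float).reshape(-1,1,3),rv,t,np.array(c["mtx"]),np.array(c["D"]))[0].reshape(-1,2)
def snap(n,f,crop=None,s=1):
    im=r.capture(n); 
    cv2.imwrite(f"pics/raw_{f}.png",im[:,:,::-1])
    if crop: x0,y0,x1,y1=crop; im=im[y0:y1,x0:x1]
    im=cv2.resize(im,None,fx=s,fy=s,interpolation=cv2.INTER_CUBIC)
    cv2.imwrite(f"pics/{f}.png",im[:,:,::-1]); return im
E
python3 - <<'E'
from h import *
a=snap("top","t0");b=snap("side","s0")
for n in("top","side"):
    c=r.camera_info(n);print(n,c["xyz"],np.round(c["rotation"],3).tolist(),c["mtx"][0])
cv2.imwrite("pics/both.png",cv2.resize(np.vstack([a,b])[:,:,::-1],None,fx=.78,fy=.78))
cv2.imwrite("pics/t0x.png",cv2.resize(a,None,fx=1.5,fy=1.5)[:,:,::-1])
s=r.read_state();print(s["clock"],s["eef_pos"],s["eef_rot"])
E
```

```text
top [ 0.34118183 -0.13052912  1.4097179 ] [[-0.018, -0.983, 0.183], [-1.0, 0.02, 0.008], [-0.012, -0.183, -0.983]] [474.72987476   0.         264.89465329]
side [0.52108207 0.45531123 0.81331244] [[-0.991, -0.11, 0.073], [-0.131, 0.761, -0.635], [0.015, -0.639, -0.769]] [357.12471538   0.         255.95442886]
0.1 [ 0.18422444 -0.49103028  0.23023409] [[ 9.36320242e-01  3.51146960e-01 -4.65913530e-04]
 [ 3.51147152e-01 -9.36318021e-01  2.05970375e-03]
 [ 2.87015475e-04 -2.09214652e-03 -9.99997770e-01]]
```

View pics/t0x.png

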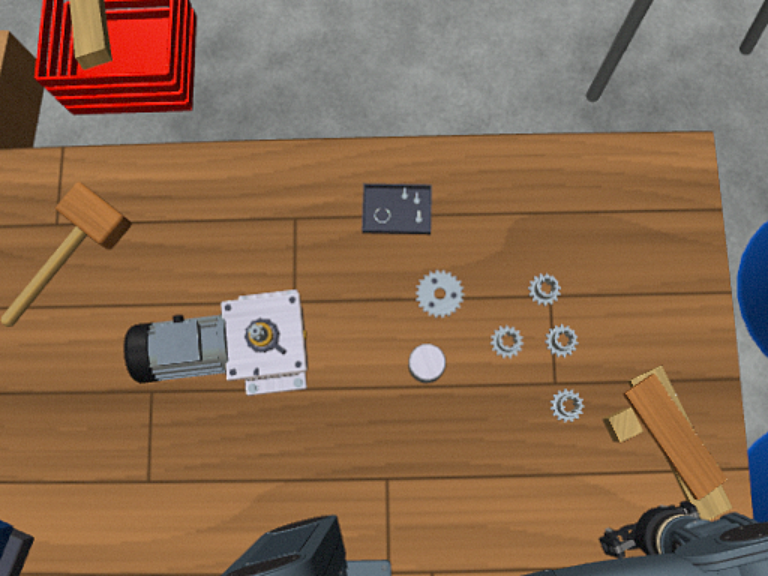

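View pics/s0.png

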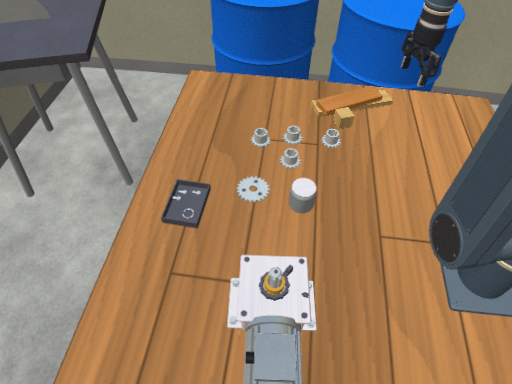

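The top view shows the gearmotor with its shaft at about (174,222) raw and the tab pointing down-right. The wanted sprocket (leftmost) is at (338,227), the tin at (285,242), the flat wheel at (293,196) and the tray at (265,139). Next I'll measure close up.

Run:
```python
from h import *
a=cv2.imread("pics/raw_t0.png");b=cv2.imread("pics/raw_s0.png")
up=lambda im,x0,y0,x1,y1:cv2.resize(im[y0:y1,x0:x1],(400,300),interpolation=cv2.INTER_CUBIC)
t=np.vstack([np.hstack([up(a,140,192,220,252),up(a,311,197,391,257)]),np.hstack([up(b,235,250,315,310),up(b,250,127,330,187)])])
cv2.imwrite("pics/crops.png",t)
for n,px,z in [("top",(174,222),.169),("side",(275,270),.169),("top",(187.5,234.5),.122),("side",(290,268),.122),("top",(338,227),.04),("side",(290,152),.04),("top",(363,193),.04),("top",(374.5,227),.04),("top",(378.5,270),.04),("top",(285,242),.075),("top",(293,196),.007)]:
    print(n,px,onz(n,[px],z).round(4))
```

```text
top (174, 222) [[0.5099 0.1215 0.169 ]]
side (275, 270) [[0.5168 0.131  0.169 ]]
top (187.5, 234.5) [[0.4812 0.0934 0.122 ]]
side (290, 268) [[0.4853 0.0983 0.122 ]]
top (338, 227) [[ 0.5035 -0.3295  0.04  ]]
side (290, 152) [[ 0.5089 -0.3331  0.04  ]]
top (363, 193) [[ 0.6024 -0.4078  0.04  ]]
top (374.5, 227) [[ 0.5012 -0.4357  0.04  ]]
top (378.5, 270) [[ 0.3773 -0.4402  0.04  ]]
top (285, 242) [[ 0.46   -0.1736  0.075 ]]
top (293, 196) [[ 0.6038 -0.2033  0.007 ]]
```

View pics/crops.png

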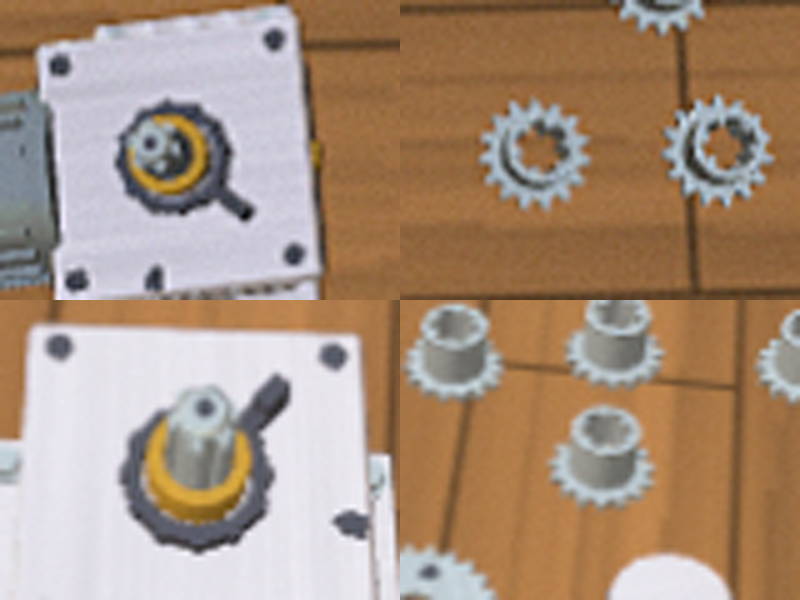

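The crops show these raw pixels:

| Item | Top view | Side view |
|---|---|---|
| Shaft end | (170.3,220) | (276,271) |
| Tab top | (188,233) | (289,269) |
| Pointer | (171,248) | (305.5,294.6) |
| Sprocket hub top | (340,226.6) | (291.2,153) |

I'll triangulate them.

```bash
cat >> h.py <<'E'
def tri(pt,ps):
    A=np.zeros((3,3));b=np.zeros(3)
    for n,p in(("top",pt),("side",ps)):
        o,d=ray(n,[p]);d=d[0]/np.linalg.norm(d[0]);M=np.eye(3)-np.outer(d,d);A+=M;b+=M@o
    return np.linalg.solve(A,b)
E
python3 - <<'E'
from h import *
for k,t,s,z in [("shaft",(170.3,220),(276,271),.169),("tab",(188,233),(289,269),.122),("ptr",(171,248),(305.5,294.6),.104),("hub",(340,226.6),(291.2,153),.04)]:
    print(k,tri(t,s).round(4),onz("top",[t],z).round(4)[0],onz("side",[s],z).round(4)[0])
# bronze rim and disc by colour
for n in("top","side"):
    im=cv2.imread(f"pics/raw_{n[0]}0.png");h=cv2.cvtColor(im,cv2.COLOR_BGR2HSV)
    m=cv2.inRange(h,(15,150,90),(30,255,255)); m[:, :150]=0;m[:,320:]=0; m[:200]=0; m[320:]=0
    if n=="top": m[250:]=0; m[:,:160]=0;m[:,195:]=0
    ys,xs=np.nonzero(m);print(n,len(xs),xs.min(),xs.max(),ys.min(),ys.max())
    if len(xs)>5:
        e=cv2.fitEllipse(cv2.convexHull(np.c_[xs,ys].astype(np.float32)));print(e,onz(n,[e[0]],.126))
E
```

```text
shaft [0.5151 0.1319 0.1673] [0.5154 0.1314 0.169 ] [0.5146 0.1329 0.169 ]
tab [0.4867 0.0943 0.1091] [0.4853 0.0921 0.122 ] [0.4873 0.101  0.122 ]
ptr [0.4472 0.1431 0.0984] [0.4466 0.1419 0.104 ] [0.4479 0.1455 0.104 ]
hub [ 0.5051 -0.3364  0.0331] [ 0.5045 -0.3354  0.04  ] [ 0.505  -0.3294  0.04  ]
top 66 167 180 215 230
((173.2447967529297, 222.44705200195312), (15.00217056274414, 15.399493217468262), 164.38690185546875) [[0.51454871 0.13226866 0.126     ]]
side 1451 150 319 200 319
((240.6024169921875, 258.7703857421875), (131.58694458007812, 311.4119873046875), 88.31257629394531) [[0.59223987 0.09330929 0.126     ]]
```

The axis is at about (0.515,0.132). The tab is at 230° and the pointer at 171°, so the ring must turn about 60° clockwise. I'll move above the tab.

Request:
send_rows(deltas=[1.5, 2.95, 0, 0.183, 3.5, 3, 5.9, 0, 0.366, 3.5, 4.5, 8.8, 0, 0.549, 3.5, 6, 11.7, 0, 0.732, 3.5, 7.5, 14.7, 0, 0.915, 3.5, 9, 17.6, 0, 1.098, 3.5, 10.5, 20.5, 0, 1.281, 3.5, 12, 23.5, 0, 1.464, 3.5, 13.5, 26.4, 0, 1.647, 3.5, 15, 29.3, 0, 1.83, 3.5, 16.5, 32.3, 0, 2.013, 3.5, 18, 35.2, 0, 2.196, 3.5, 19.5, 38.1, 0, 2.379, 3.5, 21, 41, 0, 2.562, 3.5, 22.5, 44, -1, 2.745, 3.5, 24, 47, -2, 2.928, 3.5, 25.5, 50, -3, 3.111, 3.5, 27, 53, -4, 3.294, 3.5, 28.6, 56, -5, 3.477, 3.5, 30.1, 58.7, -6, 3.66, 3.5], squeeze=40)

```text
clock: 2.6
eef_pos: [0.4854, 0.0966, 0.1703]
eef_rot: [[-0.634, -0.773, -0.001], [-0.773, 0.634, -0.0], [0.001, 0.001, -1.0]]
contact_force: [0.0, 0.8, 0.6]
grip_width: 0.407
finger_force: 0.0
```

Run:
```python
from h import *
s=r.read_state();print(s["clock"],s["eef_pos"].round(4) if hasattr(s["eef_pos"],'round') else s["eef_pos"],np.round(s["eef_rot"],3).tolist(),np.round(s["qpos"],2))
a=snap("top","t1");b=snap("side","s1")
up=lambda im,x0,y0,x1,y1:cv2.resize(im[y0:y1,x0:x1],(500,375),interpolation=cv2.INTER_CUBIC)
cv2.imwrite("pics/c1.png",np.hstack([up(a,140,190,220,250),up(b,240,235,320,295)])[:,:,::-1])
```

```text
2.6 [0.4854 0.0966 0.1703] [[-0.634, -0.773, -0.001], [-0.773, 0.634, -0.0], [0.001, 0.001, -1.0]] [ 0.06 -0.03 -0.1   1.5  -0.   -0.82]
```

View pics/s1.png

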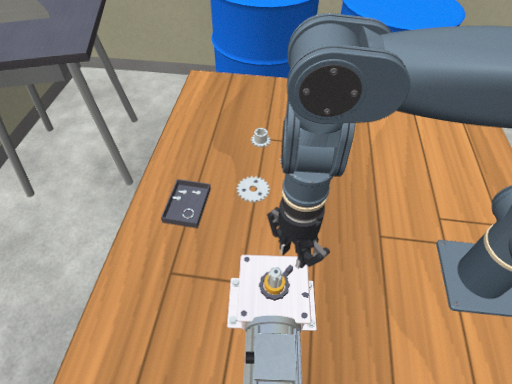

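The side view shows the gripper straddling the direction of the tab, with the fingers at about (270,225) and (318,255) and the tab at (289,269). I'll descend and pinch.

Request:
send_rows(deltas=[0, 0, -2, 0, 3.5, 0, 0, -4, 0, 3.5, 0, 0, -5.2, 0, 3.5, 0, 0, -6.0, 0, 3.5, 0, 0, -6.3, 0, 3.5])

```text
clock: 3.32
eef_pos: [0.4852, 0.0952, 0.1081]
eef_rot: [[-0.64, -0.768, -0.0], [-0.768, 0.64, -0.0], [0.0, 0.0, -1.0]]
contact_force: [0.4, 0.1, -0.0]
grip_width: 0.408
finger_force: 0.0
```

Request:
send_rows(deltas=[0, 0, 0, 0, 2, 0, 0, 0, 0, 1.2, 0, 0, 0, 0, 0.5, 0, 0, 0, 0, 0.5])

```text
clock: 3.82
eef_pos: [0.4861, 0.0951, 0.1092]
eef_rot: [[-0.639, -0.769, 0.002], [-0.769, 0.639, -0.001], [-0.001, -0.002, -1.0]]
contact_force: [0.8, -1.4, 3.0]
grip_width: 0.099
finger_force: 40.4
```

Request:
send_rows(deltas=[-0.52, 0.48, 0, -0.15, 0.5, -0.96, 1.04, 0, -0.3, 0.5, -1.31, 1.65, 0, -0.45, 0.5, -1.56, 2.31, 0, -0.6, 0.5, -1.72, 3.0, 0, -0.75, 0.5, -1.77, 3.7, 0, -0.9, 0.5, -1.71, 4.41, 0, -1.05, 0.5, -1.71, 4.41, 0, -1.05, 0.5])

```text
clock: 4.82
eef_pos: [0.4687, 0.1408, 0.1091]
eef_rot: [[-0.986, 0.17, 0.001], [0.17, 0.986, 0.002], [-0.001, 0.002, -1.0]]
contact_force: [0.4, 3.0, 4.5]
grip_width: 0.105
finger_force: 40.6
```

Request:
send_rows(deltas=[0, 0, 0, 0, 3, 0, 0, 0, 0, 3, 0, 0, 4, 0, 3, 0, 0, 9, 0, 3, -5, -4, 12, 0, 5.5, -11, -8, 12, 0, 5.5, -15, -13, 12, 0, 5.5, -18, -18, 12, 0, 5.5])

```text
clock: 5.82
eef_pos: [0.2942, -0.03, 0.2282]
eef_rot: [[-0.986, 0.169, 0.001], [0.169, 0.986, -0.001], [-0.001, -0.001, -1.0]]
contact_force: [1.1, -1.7, 0.2]
grip_width: 0.648
finger_force: 0.0
```

Run:
```python
from h import *
a=snap("top","t2");b=snap("side","s2")
up=lambda im,x0,y0,x1,y1:cv2.resize(im[y0:y1,x0:x1],(400,300),interpolation=cv2.INTER_CUBIC)
t=np.vstack([np.hstack([up(a,140,197,208,248),up(a,318,208,358,238)]),np.hstack([up(b,235,255,315,315),up(b,265,137,317,176)])])
cv2.imwrite("pics/c2.png",t[:,:,::-1])
```

```text
(no output)
```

View pics/c2.png

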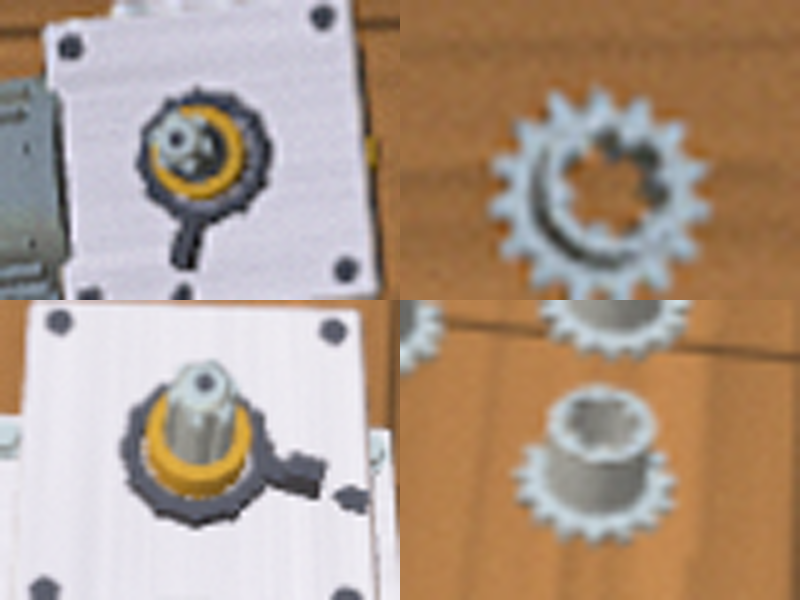

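The ring tab now points at the pointer: in the top crop the tab end is at (184,265) and the pointer at (182,292). I'll check the angle numerically and refine the sprocket position.

Run:
```python
from h import *
for n,f,ax in(("top","t2",(.5148,.1323)),("side","s2",(.5148,.1323))):
    g=cv2.cvtColor(cv2.imread(f"pics/raw_{f}.png"),cv2.COLOR_BGR2GRAY)
    ys,xs=np.mgrid[0:384,0:512];P=onz(n,np.c_[xs.ravel(),ys.ravel()],.12)[:,:2]-ax
    Q=onz(n,np.c_[xs.ravel(),ys.ravel()],.104)[:,:2]-ax
    d=np.clip(150-g.ravel().astype(float),0,80)
    for k,A,lo,hi in(("tab",P,.040,.054),("ptr",Q,.058,.075)):
        R=np.hypot(*A.T);th=np.degrees(np.arctan2(A[:,1],A[:,0]))%360
        w=d*(R>lo)*(R<hi)*(abs(th-170)<18)
        print(n,k,round(w.sum()),"ang",round((w*th).sum()/w.sum(),1),"r",round((w*R).sum()/w.sum(),4))
print("disc top",onz("top",[(337.9,227.5)],.007)[0].round(4))
print("hub side",onz("side",[(291.3,152.7)],.04)[0].round(4))
b=onz("side",[(290.5,137+(545-300)/7.69)],.004)[0];print("front edge",b.round(4))
```

```text
top tab 1846 ang 171.9 r 0.0473
top ptr 943 ang 170.8 r 0.0681
side tab 3360 ang 162.8 r 0.0467
side ptr 1343 ang 169.2 r 0.0675
disc top [ 0.5059 -0.334   0.007 ]
hub side [ 0.5048 -0.3307  0.04  ]
front edge [ 0.5017 -0.2967  0.004 ]
```

Request:
send_rows(deltas=[4, -5, 0, 0, 6.5, 8, -10, 0, 0, 6.5, 12, -15.5, 0, 0, 6.5, 16, -21, -1, 0, 6.5, 19.5, -26, -5, 0, 6.5, 21.8, -29.2, -10, 0, 6.5, 21.8, -29.2, -14, 0, 6.5, 21.8, -29.2, -15, 0, 6.5, 21.8, -29.2, -15, 0, 6.5])

```text
clock: 7.05
eef_pos: [0.5132, -0.3199, 0.0776]
eef_rot: [[-0.985, 0.171, -0.002], [0.171, 0.985, 0.002], [0.002, 0.002, -1.0]]
contact_force: [-0.1, 1.1, 0.6]
grip_width: 0.758
finger_force: 0.0
```

Run:
```python
from h import *
b=snap("side","s3",(225,85,355,183),4)
a=snap("top","t3",(298,190,378,250),5)
cv2.imwrite("pics/c3.png",np.hstack([cv2.resize(b,(400,300)),a])[:,:,::-1])
```

```text
(no output)
```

View pics/c3.png

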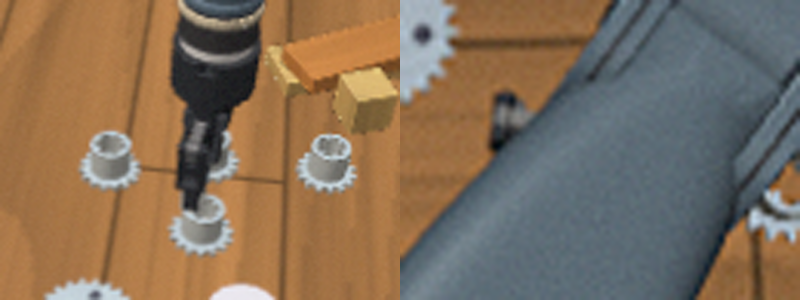

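The side view shows the gripper above the sprocket, but the reading is off target by (-0.8,-1.3) cm. I'll correct that, descend and grip.

Request:
send_rows(deltas=[-0.8, -1.3, 0, 0, 6.5, -0.8, -1.3, 0, 0, 6.5, -0.8, -1.3, -2, 0, 6.5, -0.8, -1.3, -4, 0, 6.5, -0.8, -1.3, -5.5, 0, 6.5, -0.8, -1.3, -6.5, 0, 6.5, -0.8, -1.3, -6.5, 0, 6.5])

```text
clock: 8.02
eef_pos: [0.5052, -0.3338, 0.0125]
eef_rot: [[-0.985, 0.172, -0.001], [0.172, 0.985, 0.001], [0.001, 0.001, -1.0]]
contact_force: [-0.2, -0.4, -0.5]
grip_width: 0.759
finger_force: 0.0
```

Request:
send_rows(deltas=[0, 0, 0, 0, 5, 0, 0, 0, 0, 4.2, 0, 0, 0, 0, 3.5, 0, 0, 0, 0, 3.5, 0, 0, 0, 0, 3.5], squeeze=70)

```text
clock: 8.65
eef_pos: [0.5066, -0.3344, 0.0148]
eef_rot: [[-0.985, 0.172, 0.002], [0.172, 0.985, -0.001], [-0.002, -0.0, -1.0]]
contact_force: [-0.5, 1.7, 4.7]
grip_width: 0.473
finger_force: 71.6
```

Request:
send_rows(deltas=[0, 0, 1, 0, 3.5, 0, 0, 4, 0, 3.5, 0, 0, 9, 0, 3.5, 0, 1, 14, 0, 3.5, 0, 5, 18, 0, 3.5, 0.2, 10, 20, 0, 3.5, 0.3, 15, 20, 0, 3.5, 0.4, 20, 20, 0, 3.5, 0.5, 25, 20, 0, 3.5, 0.6, 30, 20, 0, 3.5, 0.7, 35, 20, 0, 3.5, 0.8, 40, 20, 0, 3.5, 0.85, 44, 20, 0, 3.5, 0.85, 46.6, 20, 0, 3.5, 0.85, 46.6, 20, 0, 3.5, 0.85, 46.6, 20, 0, 3.5], squeeze=80)

```text
clock: 10.65
eef_pos: [0.5137, 0.1312, 0.2123]
eef_rot: [[-0.985, 0.172, -0.002], [0.172, 0.985, -0.001], [0.002, -0.002, -1.0]]
contact_force: [0.4, -0.3, -4.6]
grip_width: 0.465
finger_force: 82.0
```

Run:
```python
from h import *
s=r.read_state();print(np.round(s["eef_pos"],4),np.round(s["contact_force"],1),np.round(s["qpos"],2))
b=snap("side","s4",(220,200,340,290),6)
```

```text
[0.5137 0.1312 0.2123] [ 0.4 -0.3 -4.6] [ 0.12  0.06  0.07  1.59 -0.    0.3 ]
```

View pics/s4.png

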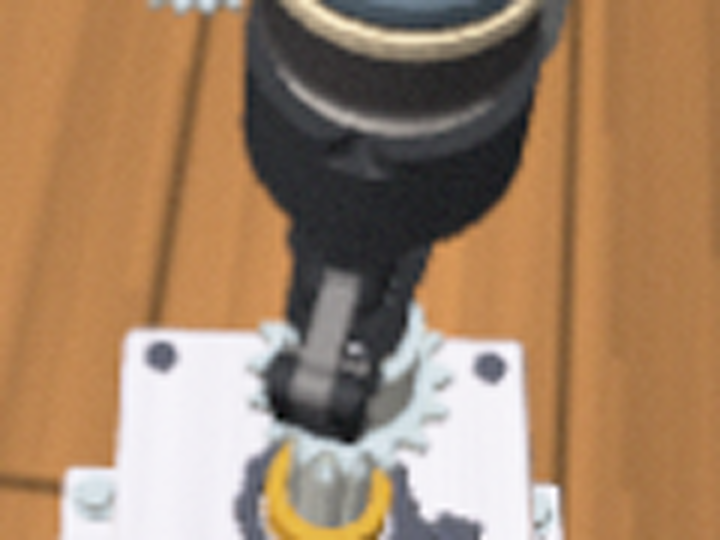

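Run:
```python
from h import *
from scipy.ndimage import gaussian_filter
t=np.linspace(0,6.283,200)
for dx in(-.003,0,.003):
    c=np.array([.5137+dx,.1312,.2123-.0148+.0035])
    p=proj("side",c+.033*np.c_[np.cos(t),np.sin(t),0*t]);print(dx,p.min(0).round(1),p.max(0).round(1))
print("shaft",proj("side",[[.515,.132,.169],[.515,.132,.15],[.515,.132,.126]]).round(1).tolist())
im=cv2.imread("pics/raw_s4.png").astype(int);h=cv2.cvtColor(im.astype(np.uint8),cv2.COLOR_BGR2HSV)
y=cv2.inRange(h,(15,150,120),(30,255,255));y[:270]=0;y[:,:255]=0;y[:,300:]=0;y[292:]=0
ys,xs=np.nonzero(y)
print("bronze",xs.min(),xs.max(),ys.min(),ys.max())
for v in range(276,284):
    print(v,[int(a) for a in im[v,262:292].sum(1)//3], "y" , np.nonzero(y[v])[0].tolist())
```

```text
-0.003 [261.8 247.6] [296.5 279. ]
0 [260.2 247.4] [294.9 278.8]
0.003 [258.6 247.3] [293.3 278.6]
shaft [[275.9, 270.6], [275.3, 274.9], [274.6, 280.0]]
bronze 264 284 275 291
276 [144, 126, 105, 133, 159, 161, 164, 169, 202, 194, 164, 178, 191, 178, 199, 215, 215, 193, 160, 135, 174, 200, 213, 214, 215, 239, 243, 239, 235, 243] y [266, 267]
277 [106, 106, 110, 147, 161, 164, 161, 151, 171, 163, 171, 189, 198, 177, 179, 212, 205, 194, 179, 139, 141, 179, 194, 177, 147, 193, 238, 244, 245, 244] y [266, 267]
278 [104, 104, 125, 153, 162, 154, 151, 135, 151, 160, 176, 191, 209, 170, 155, 187, 188, 194, 183, 140, 150, 169, 154, 128, 108, 115, 230, 244, 244, 245] y [265, 266, 267]
279 [108, 103, 126, 157, 161, 145, 138, 130, 152, 161, 176, 193, 210, 169, 136, 148, 161, 176, 155, 134, 156, 159, 142, 116, 107, 117, 230, 244, 245, 244] y [265, 266, 267, 283]
280 [108, 93, 132, 159, 161, 136, 130, 133, 158, 161, 163, 169, 174, 153, 124, 130, 154, 150, 124, 124, 153, 160, 150, 126, 108, 111, 230, 244, 244, 245] y [265, 266, 282, 283, 284]
281 [99, 81, 138, 162, 159, 147, 134, 134, 154, 162, 158, 155, 149, 137, 122, 127, 147, 134, 120, 119, 153, 159, 156, 132, 107, 105, 188, 237, 245, 244] y [264, 265, 266, 282, 283, 284]
282 [101, 130, 158, 161, 159, 160, 145, 134, 157, 160, 154, 152, 142, 130, 123, 131, 151, 132, 117, 128, 154, 160, 148, 123, 106, 108, 165, 236, 244, 244] y [265, 266, 282, 283, 284]
283 [99, 175, 181, 157, 161, 163, 146, 139, 159, 159, 155, 156, 136, 127, 122, 142, 149, 128, 118, 130, 157, 163, 148, 116, 106, 108, 119, 182, 237, 244] y [265, 266, 282, 283, 284]
```

The side view shows the sprocket held level above the shaft, and the disc spans columns 261–296. It sits about 2 mm toward -x in the grip, so I'll correct for that and lower onto the nose.

Request:
send_rows(deltas=[0.35, 0.1, 0, 0, 3.5, 0.35, 0.1, -1, 0, 3.5, 0.35, 0.1, -2, 0, 3.5, 0.35, 0.1, -2.8, 0, 3.5, 0.35, 0.1, -3.2, 0, 3.5, 0.35, 0.1, -3.2, 0, 3.5])

```text
clock: 11.45
eef_pos: [0.5174, 0.1328, 0.1807]
eef_rot: [[-0.985, 0.172, -0.001], [0.172, 0.985, -0.0], [0.001, -0.0, -1.0]]
contact_force: [0.8, 0.4, -4.9]
grip_width: 0.471
finger_force: 82.0
```

Request:
send_rows(deltas=[0, 0, -0.2, 0, 3.5, 0, 0, -0.4, 0, 3.5, 0, 0, -0.4, 0, 3.5])

```text
clock: 11.82
eef_pos: [0.5179, 0.1329, 0.1779]
eef_rot: [[-0.985, 0.172, 0.001], [0.172, 0.985, 0.0], [-0.001, 0.0, -1.0]]
contact_force: [-1.5, -0.2, -2.7]
grip_width: 0.47
finger_force: 82.4
```

Request:
send_rows(deltas=[-0.05, 0, -0.3, 0, 3.5, -0.05, 0, -0.4, 0.06, 3.5, -0.05, 0, -0.4, 0.12, 3.5, -0.05, 0, -0.4, 0.18, 3.5, -0.05, 0, -0.4, 0.24, 3.5])

```text
clock: 12.45
eef_pos: [0.5165, 0.1329, 0.1726]
eef_rot: [[-0.998, -0.069, -0.002], [-0.069, 0.998, -0.0], [0.002, 0.0, -1.0]]
contact_force: [-2.8, 0.8, -4.2]
grip_width: 0.468
finger_force: 82.1
```

It dropped 5 mm past the start of the splines, so it looks meshed. I'll continue down.

Request:
send_rows(deltas=[0, 0, -0.4, 0, 3.5, 0, 0, -0.8, 0, 3.5, 0, 0, -1.2, 0, 3.5, 0, 0, -1.2, 0, 3.5])

```text
clock: 12.95
eef_pos: [0.5164, 0.1328, 0.1601]
eef_rot: [[-0.998, -0.067, -0.002], [-0.067, 0.998, -0.0], [0.002, -0.0, -1.0]]
contact_force: [-3.3, 0.9, -6.3]
grip_width: 0.469
finger_force: 82.0
```

Request:
send_rows(deltas=[-0.1, 0, -0.6, 0, 3.5, -0.1, 0, -1.2, 0, 3.5, -0.1, 0, -1.7, 0, 3.5, -0.1, 0, -1.7, 0, 3.5], squeeze=110)

```text
clock: 13.45
eef_pos: [0.5162, 0.1328, 0.1433]
eef_rot: [[-0.998, -0.067, -0.001], [-0.067, 0.998, -0.0], [0.001, -0.0, -1.0]]
contact_force: [-2.2, 0.7, -5.9]
grip_width: 0.463
finger_force: 111.2
```

Request:
send_rows(deltas=[0, 0, -0.4, 0, 3.5, 0, 0, -0.8, 0, 3.5, 0, 0, -1.2, 0, 3.5, 0, 0, -1.4, 0, 3.5, 0, 0, -1.4, 0, 3.5])

```text
clock: 14.08
eef_pos: [0.5163, 0.1328, 0.1336]
eef_rot: [[-0.998, -0.067, 0.002], [-0.067, 0.998, 0.0], [-0.002, -0.0, -1.0]]
contact_force: [-8.7, -0.3, 8.2]
grip_width: 0.464
finger_force: 112.8
```

Request:
send_rows(deltas=[-0.1, 0, -0.3, 0, 3.5, -0.1, 0, -0.6, 0, 3.5, -0.1, 0, -0.6, 0, 3.5])

```text
clock: 14.45
eef_pos: [0.5164, 0.1328, 0.1309]
eef_rot: [[-0.998, -0.067, 0.006], [-0.067, 0.998, 0.0], [-0.006, -0.0, -1.0]]
contact_force: [-11.2, -2.3, 18.7]
grip_width: 0.462
finger_force: 114.0
```

Request:
send_rows(deltas=[0, 0, -0.4, 0, 3.5, 0, 0, -0.4, 0, 3.5])

```text
clock: 14.7
eef_pos: [0.5165, 0.1328, 0.1307]
eef_rot: [[-0.998, -0.067, 0.008], [-0.067, 0.998, 0.0], [-0.008, -0.0, -1.0]]
contact_force: [-16.0, -2.4, 31.4]
grip_width: 0.458
finger_force: 115.5
```

Request:
send_rows(deltas=[-0.15, -0.02, 0, 0, 3.5, -0.15, -0.02, 0, 0, 3.5])

```text
clock: 14.95
eef_pos: [0.5165, 0.1328, 0.1307]
eef_rot: [[-0.998, -0.067, 0.011], [-0.067, 0.998, 0.001], [-0.011, -0.0, -1.0]]
contact_force: [-14.1, -2.4, 29.6]
grip_width: 0.457
finger_force: 115.1
```

Run:
```python
from h import *
b=snap("side","s5",(230,220,330,295),7)
print("hub top home",proj("side",[[.515,.132,.156],[.515,.132,.169],[.515,.132,.123]]).round(1).tolist())
t=np.linspace(0,6.283,200)
for z in(.1195,.1225):
    p=proj("side",np.array([.515,.1325,z])+.033*np.c_[np.cos(t),np.sin(t),0*t]);print(z,p.min(0).round(1),p.max(0).round(1))
```

```text
hub top home [[275.5, 273.5], [275.9, 270.6], [274.6, 280.6]]
0.1195 [258.6 267.2] [290.3 296.8]
0.1225 [258.6 266.5] [290.5 296.2]
```

View pics/s5.png

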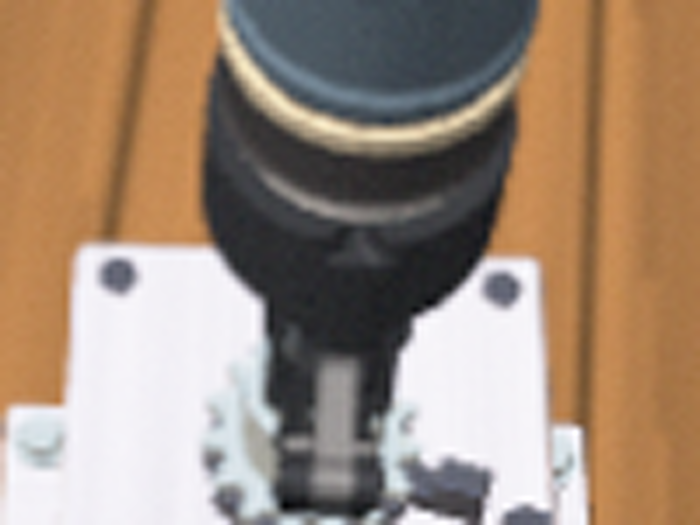

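The side view shows the disc at its home height, with its left edge at column 259 (predicted 258.6). The tab at crop (455,480) still points at the pointer at (525,515). The TCP is at the predicted home height of 0.1307 m, resting on the hard stop at about 30 N, so I'm handing in.

```bash
python3 -c "
from workcell import r
print(r.job_done())"
```

```text
the job is handed in; nothing more can be done
None
```

I turned the lock ring until its tab lined up with the pointer (within about 1–2°), then meshed the sprocket and pressed it fully home; I handed the job in at about 15 s with the gripper still holding it at about 30 N, and no verdict came back.

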